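# Feel which end of a stop bar is undercut and hook it into the drilling jig

### The arm

A 6-joint arm with a two-finger parallel gripper is mounted at the origin on a cart in front of the work surface, level with it; the furniture and walls round the work are solid. World frame = base frame: x ahead of the robot, y to its left, z up, the work surface at z = 0. Lengths are in m, angles in degrees, forces in N, time in s.
With the tool pointing down it reaches from about 0.25 to 0.725 m from the base axis. Payload 9.7 kg.
Tool frame: the origin (TCP) lies midway between the tips of the shut fingers; the grasp point (between the pads) lies 19 mm behind it (bot.pinch_z is the distance from the TCP to the grasp point, in m); z points along the fingers, y is the line along which they close (so a half turn about z gives the same grasp; the last joint's range is limited). The gripper opens to 85 mm and grips with 20 to 120 N. Pads are 22 mm wide; open, the fingers measure 114 mm over their backs; the gripper's body (76 mm by 85 mm) begins 54 mm behind the grasp point. The pads swing forward as they close: fully open they stand 13 mm farther back than shut.
Start: joints at [65.604, 4.979, 10.078, 95.1, 0, 90], TCP at [0.227, 0.501, 0.231] pointing down, gripper open.
Joint ranges: [-179.16, 179.16], [-48.56, 103.87], [-65.8, 70.77], [-126.05, 130.52], [-82.76, 87.17], [-180, 180]. Speed limits (degrees/s): [127.2, 127.2, 147.25, 180, 180, 180].

### API

Orientations are given as [roll, pitch, yaw] about the fixed x, y, z axes, in that order (R = Rz(yaw) Ry(pitch) Rx(roll)).
In Python, from workcell import sensors, camera, ticket, bot gives the robot as it stands.
- The arm moves only by the shell command python3 -m handwheel 'ROWS' [FORCE]. ROWS is a JSON object of lists of equal length, an entry for each row: "gripper": the opening, from -1 (shut) to 1 (fully open); "slide": the shift along the tool's x, y, z in mm, a list of three; "yaw": the turn about the tool's z in rad. A call has 1 to 8 rows; each row shifts and turns the commanded pose from where the row before left it, along the tool's axes as they then stand; what a row does not reach is not made up. A row lasts 1/12 s, in which the tool goes at most 41.7 mm and 7.16 degrees, less where a joint would pass 70% of its speed; a pose out of reach is approached as far as the arm can. A call is refused whole if a number of a shift passes 41.7 or a number of a turn 0.125, either way. A call with a gripper value outside its range is refused whole. The fingers move at their own pace and stop on an object; FORCE is the grip in N (left out, the last holds). Time passes only in rows, so rows that do not move let the fingers close. It gives the time, the measured TCP pose, the force, the opening and the grip force at its end, in the units of the state.
- sensors.get_obs(): the state, without advancing time (a new reading comes with each control period).
- camera(name): name is "scene" or "top" or "wrist"; returns a dict with "img" (400x640x3 uint8, red, green, blue), "fx", "fy", "cx", "cy" (pixels), "R" (3x3) and "t" (3): a world point X has camera coordinates R X + t. Camera axes: x right, y down, z forward; pixel columns grow to the right and rows downward; lengths in m; the calibration is good to about 2 mm. The wrist camera is an equidistant fisheye: a pixel r from the principal point sees the ray r / f radians off the axis. A picture is of the moment at which its call begins. There is no depth.
- ticket.job_done(): hands the job in; it is judged then, once.
The state is a dict: "time": time; "q": joint angles; "qd": joint speeds; "joint_efforts": joint torques, N m; "ee_pos": TCP position; "tcp_rot": TCP orientation; "wrist_force": force on the tool from outside, world axes, zero at the start; "torque": the same for the moment, N m; "opening": finger opening in m; "grasp_force": force on a finger pad.
Only numpy, scipy, OpenCV 4.12 (cv2) and the standard library are available. Lean on these libraries where they do the work, as an engineer would, in place of code of your own. Each camera call takes 0.05 s, during which the arm holds its last target. There are 200 camera calls.

### The job

The drilling jig needs the stop bar that lies in the red pocket of the tray; its underside is cut away at one end, which cannot be seen from above. Press down on the bar's ends as it lies in its pocket to find the end that dips, then lay the bar flat between the jig's rails with the cut-away end over the yellow ledge, tug it along towards the ledge with about 15 N so that its hidden shoulder bears on the steel strip, and let go. Leave the bar in the blue pocket and the other things on the bench where they are.

Things in the scene. Friction and masses are not known exactly. Their poses are not given: they have to be found in the camera images.
- bar_a: loose aluminium stop bar, 150 x 44 x 36 mm (x, y, z), about 0.4 kg, alike at both ends from above. At ONE end, +x or -x (not told by the pose, differs between the bars), the underside is cut away 6 mm deep over the last 60 mm, full width, leaving a shoulder 15 mm from the middle. Origin: middle of the 150 x 44 outline, at the foot's underside; x along the bar, z up. Lies in either pocket.
- bar_b: loose aluminium stop bar, 150 x 44 x 36 mm (x, y, z), about 0.4 kg, alike at both ends from above. At ONE end, +x or -x (not told by the pose, differs between the bars), the underside is cut away 6 mm deep over the last 60 mm, full width, leaving a shoulder 15 mm from the middle. Origin: middle of the 150 x 44 outline, at the foot's underside; x along the bar, z up. Lies in the other pocket.
- tray: fixed black plate 186 x 172 x 4 mm with two pockets along its x, 100 mm apart, each 160 x 52 mm inside, walls 5 mm thick and 12 mm high above the floor. A push of about 3 N down on a bar 62 mm from its middle tips the cut-away end down some 5 mm until it touches the floor; the footed end does not give. Origin: middle of the underside.
- pocket_red (a point): middle of the floor of the tray's red-walled pocket, 4 mm above the bench; x along the pocket, z up. The bar lying here is the one to be felt here and then fitted.
- pocket_blue (a point): middle of the floor of the tray's blue-walled pocket, alike; the bar here is the spare and stays.
- jig: fixed green plate 200 x 96 x 12 mm, origin at the middle of its underside; x runs along it towards its yellow ledge. The ledge is 5 mm higher than the green deck and fills x = +15 to +91 mm (1 mm to spare under the cut-away end). Two dark rails along x, 54 mm apart inside, 10 mm wide and 10 mm high above the deck, run from x = -75 to +75 mm.
- seat (a point): where the bar's origin must come: the middle of the jig's deck, 12 mm above the bench, axes as the jig's. The shoulder then bears on the steel strip at x = +15 mm. A bar laid the wrong way round stands crooked on the ledge.
- stop_strip: bright steel strip fixed in the jig as the edge of the yellow ledge: 6 mm wide in x, 54 mm long, its upright face 15 mm from the seat, its top level with the ledge. The bar's shoulder bears on this face. The deck is smooth and oiled: the bar slides on it with little force. Its frame is the jig's.
- steel_block: bystander, to be left where it is: rusty steel block, 45 x 56 x 42 mm, origin at the middle of its underside.
- blue_cap: bystander, to be left where it is: blue plastic cap, 66 mm across, 60 mm high, origin at the middle of its underside.
- carton_white: bystander, to be left where it is: white carton, 70 x 105 x 66 mm, origin at the middle of its underside.

How it is judged:
By the outcome, as a careful person would: the job done as asked, in the order asked, and still so for the second after the job is handed in, with the robot touching nothing.
It also fails if it takes over 61 s, if anything falls off the work surface, if the arm or the gripper's body presses on something with over 40 N, if the wrist force passes 120 N, or if a joint passes its speed limit or range.

## Working session

There is one attempt and no reset: what is moved stays moved. The work goes in short steps, Python scripts to look and compute and a shell command to move; the robot and the scene stay as the last step left them, time stands still between calls to the robot, and variables do not carry over. Pictures are saved under pics/ and viewed, at most 10 in all, crops included, and the job is handed in when it is done.

```bash
mkdir -p pics; ls; python3 - <<'E'
from workcell import sensors,camera,bot
import cv2
o=sensors.get_obs();print(o['time'],o['ee_pos'],o['tcp_rot'],o['wrist_force'],o['opening'],bot.pinch_z)
for n in('top','scene'):
    c=camera(n);cv2.imwrite(f'pics/{n}0.png',c['img'][:,:,::-1]);print(n,c['fx'],c['fy'],c['cx'],c['cy'],c['R'],c['t'])
E
```

```text
pics
0.0 [0.22708536 0.50068555 0.23058059] [-1.79924734e+02  3.02617463e-04  1.55604188e+02] [-0.22770931 -0.01351978 -0.170761  ] 0.08540200988131022 0.0187
top 403.67169437611625 403.67169437611625 319.04346921659607 202.55347212719127 [[-0.01223303 -0.99991205  0.00512285]
 [-0.9876437   0.01128211 -0.15630945]
 [ 0.1562379  -0.00697169 -0.98769485]] [-0.11619372  0.59019563  1.05978637]
scene 487.0271197232236 487.0271197232236 320.90725286078754 205.24435273249566 [[ 0.45620876 -0.88959509 -0.02222955]
 [-0.35335465 -0.15817013 -0.92202099]
 [ 0.81670929  0.42848896 -0.38650116]] [-0.38052761  0.22854851  1.13936107]
```

View pics/top0.png

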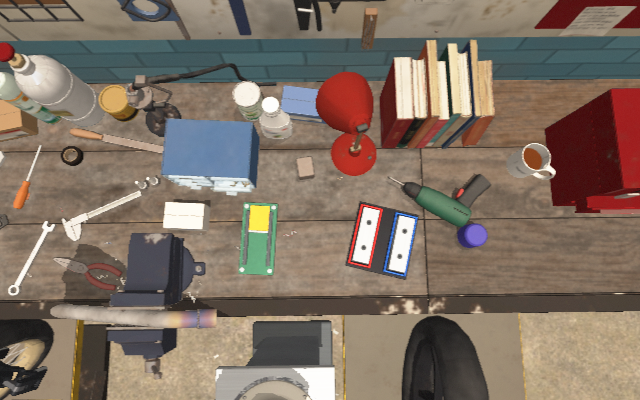

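View pics/scene0.png

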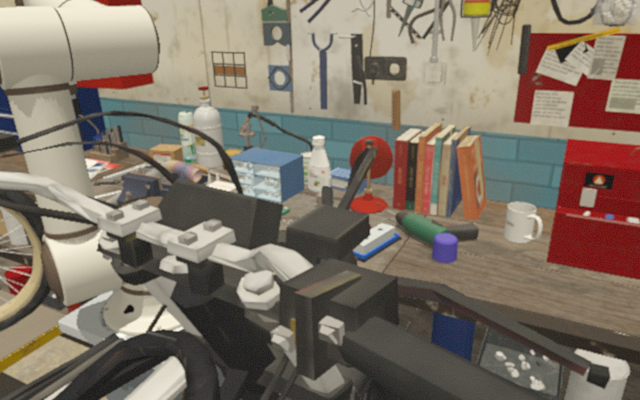

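The top view shows the jig at (260,238) with its ledge pointing up (+x). The tray is at (383,240), with the red pocket on the left. In the scene view the tray is mostly hidden. I'll enlarge the top view.

```bash
cat > h.py <<'E'
import numpy as np
def ray(c,u,v,z):
    d=c['R'].T@np.array([(u-c['cx'])/c['fx'],(v-c['cy'])/c['fy'],1]);o=-c['R'].T@c['t']
    return o+d*(z-o[2])/d[2]
def proj(c,X):
    p=c['R']@np.array(X)+c['t'];return c['fx']*p[0]/p[2]+c['cx'],c['fy']*p[1]/p[2]+c['cy']
E
python3 - <<'E'
import cv2
im=cv2.imread('pics/top0.png')[195:290,230:430]
cv2.imwrite('pics/crop0.png',cv2.resize(im,(800,380),interpolation=cv2.INTER_CUBIC))
E
```

```text
(no output)
```

View pics/crop0.png

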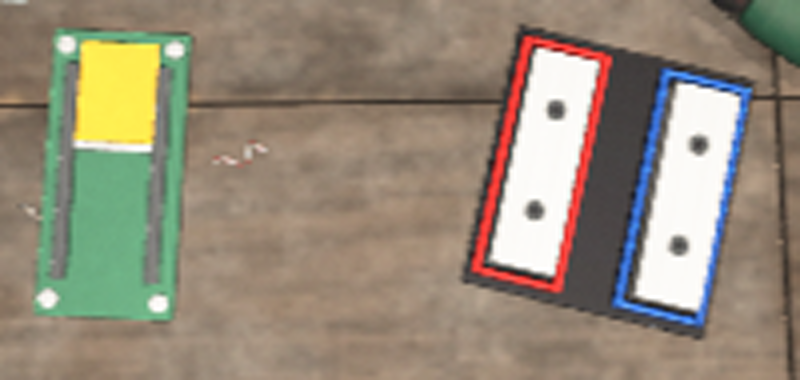

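The crop shows the following, in crop pixels:
- **Red bar top:** corners (532,47), (598,58), (556,277), (488,266).
- **Jig plate:** corners (56,30), (190,33), (172,320), (37,314).
- **Tray:** corners (521,26), (754,82), (700,337), (464,279).

```bash
python3 - <<'E'
from workcell import sensors,camera
from h import *
import cv2
c=camera('top')
def f(n,pts,z):
    P=np.array([ray(c,230+(x-1.5)/4,195+(y-1.5)/4,z)[:2] for x,y in pts])
    m=P.mean(0);s=[np.linalg.norm(P[i]-P[(i+1)%4])for i in range(4)]
    d=(P[0]+P[1]-P[2]-P[3]);e=P[0]+P[3]-P[1]-P[2]
    print(n,m.round(4),'sides',np.round(s,4),'yaw',np.degrees(np.arctan2(d[1],d[0])).round(2),np.degrees(np.arctan2(-e[0],e[1])).round(2))
f('bar',[(532,47),(598,58),(556,277),(488,266)],.04)
f('redpocket',[(525,36),(611,57),(560,292),(472,272)],.016)
f('tray',[(521,26),(754,82),(700,337),(464,279)],.004)
f('jig',[(56,30),(190,33),(172,320),(37,314)],.012)
f('ledge',[(80,40),(159,43),(153,152),(73,147)],.017)
w=camera('wrist');print(w['fx'],w['cx'],w['cy'],w['R'],w['t']);cv2.imwrite('pics/w0.png',w['img'][:,:,::-1])
o=sensors.get_obs();print(o['time'])
E
```

```text
bar [ 0.4993 -0.2489] sides [0.046  0.1524 0.0463 0.1527] yaw -12.81 -10.02
redpocket [ 0.4997 -0.2507] sides [0.0621 0.1678 0.0619 0.1691] yaw -14.14 -13.99
tray [ 0.4885 -0.2993] sides [0.1696 0.1833 0.1677 0.1833] yaw -14.39 -14.38
jig [0.497  0.0477] sides [0.0947 0.1999 0.0929 0.1978] yaw -3.07 -2.58
ledge [0.5505 0.0459] sides [0.0556 0.0767 0.0558 0.0753] yaw -2.79 -3.56
309.70691628693146 320.30529914375626 203.95120991647343 [[ 4.13121641e-01  9.10675766e-01 -3.99040120e-04]
 [ 8.64962142e-01 -3.92246818e-01  3.13022246e-01]
 [ 2.84905251e-01 -1.29661419e-01 -9.49745710e-01]] [-0.55023495 -0.04075952  0.37991536]
0.2
```

```bash
cat >> h.py <<'E'
from scipy.spatial.transform import Rotation as Ro
def go(x,y,z,yaw=None):
    from workcell import sensors
    o=sensors.get_obs();R=Ro.from_euler('xyz',o['tcp_rot'],degrees=True).as_matrix()
    d=R.T@(np.array([x,y,z])-o['ee_pos'])*1000
    print('t',round(o['time'],2),'pos',o['ee_pos'].round(4),'rpy',o['tcp_rot'].round(1),'F',o['wrist_force'].round(1),'open',round(o['opening'],4),'grip',o['grasp_force'],'j1,6',o['q'][[0,5]].round(1))
    s=f'slide {d.round(1)} len {np.linalg.norm(d):.1f}'
    if yaw is not None:
        e=(o['tcp_rot'][2]-yaw+180)%360-180; s+=f' yaw {np.radians(e):.3f}'
    print(s)
E
python3 -m handwheel '{"gripper":[-1,-1],"slide":[[0,0,-40],[0,0,-40]],"yaw":[-0.095,-0.095]}' 40
python3 -c "
from h import *
go(0.559,-0.2635,0.30,166.5)"
```

```text
time: 0.37
ee_pos: [0.2265, 0.4995, 0.3091]
tcp_rot: [-179.6, -0.1, 166.7]
wrist_force: [0.7, 1.3, 1.5]
opening: 0.0639
grasp_force: 0.0
t 0.37 pos [0.2265 0.4995 0.3091] rpy [-1.796e+02 -1.000e-01  1.667e+02] F [0.7 1.3 1.5] open 0.0639 grip 0.0 j1,6 [65.6 78.9]
slide [-498.8 -666.1   13. ] len 832.3 yaw 0.004
```

```bash
python3 -m handwheel '{"gripper":[-1,-1,-1,-1,-1,-1,-1,-1],"slide":[[-23.7,-31.7,0],[-23.7,-31.7,0],[-23.7,-31.7,0],[-23.7,-31.7,0],[-23.7,-31.7,0],[-23.7,-31.7,0],[-23.7,-31.7,0],[-23.7,-31.7,0]],"yaw":[0,0,0,0,0,0,0,0]}' | tail -3
python3 -m handwheel '{"gripper":[-1,-1,-1,-1,-1,-1,-1,-1],"slide":[[-23.7,-31.7,0],[-23.7,-31.7,0],[-23.7,-31.7,0],[-23.7,-31.7,0],[-23.7,-31.7,0],[-23.7,-31.7,0],[-23.7,-31.7,0],[-23.7,-31.7,0]],"yaw":[0,0,0,0,0,0,0,0]}'|tail -3
python3 -c "
from h import *
go(0.559,-0.2635,0.12,166.5)"
```

```text
wrist_force: [1.5, 1.0, 0.4]
opening: 0.0001
grasp_force: 0.0
wrist_force: [0.1, 0.5, 0.1]
opening: 0.0002
grasp_force: 0.0
t 1.7 pos [ 0.4776 -0.083   0.3113] rpy [180.    0.  166.5] F [0.1 0.5 0.1] open 0.0002 grip 0.0 j1,6 [-9.9  3.7]
slide [-121.3 -156.4  191.3] len 275.3 yaw -0.001
```

```bash
python3 -m handwheel '{"gripper":[-1,-1,-1,-1,-1,-1,-1,-1],"slide":[[-17.3,-22.3,27.3],[-17.3,-22.3,27.3],[-17.3,-22.3,27.3],[-17.3,-22.3,27.3],[-17.3,-22.3,27.3],[-17.3,-22.3,27.3],[-17.3,-22.3,27.3],[0,0,0]],"yaw":[0,0,0,0,0,0,0,0]}' | tail -3
python3 - <<'E'
from h import *
from workcell import camera
import cv2
go(0.559,-0.2635,0.045,166.5)
c=camera('wrist');np.savez('w1.npz',**{k:v for k,v in c.items()})
cv2.imwrite('pics/w1.png',c['img'][:,:,::-1])
E
```

```text
wrist_force: [-0.1, -0.1, -1.1]
opening: -0.0004
grasp_force: 0.0
t 2.37 pos [ 0.5574 -0.2636  0.1127] rpy [180.   -0.5 166.3] F [-0.1 -0.1 -1.1] open -0.0004 grip 0.0 j1,6 [-25.3 -11.6]
slide [-2.1  0.4 67.6] len 67.7 yaw -0.003
```

View pics/w1.png

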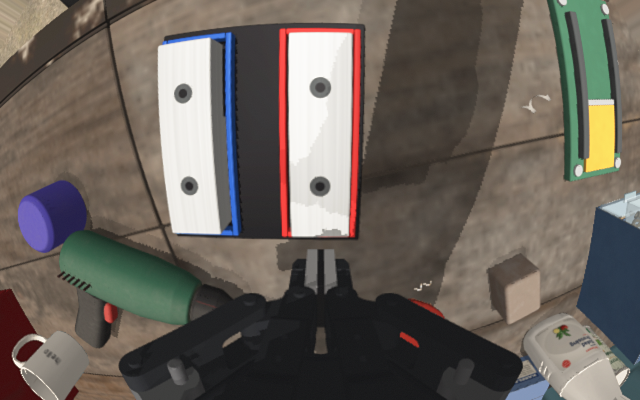

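The wrist view shows the red bar straight in its pocket, with holes at (320,87) and (320,186). Its corners are about (289,33), (350,33), (350,236), (287,236).

```bash
cat >> h.py <<'E'
def fray(c,u,v,z):
    x,y=(u-c['cx'])/c['fx'],(v-c['cy'])/c['fy'];r=np.hypot(x,y)+1e-9
    d=c['R'].T@np.array([np.sin(r)*x/r,np.sin(r)*y/r,np.cos(r)]);o=-c['R'].T@c['t']
    return o+d*(z-o[2])/d[2]
E
python3 - <<'E'
from h import *
c=np.load('w1.npz')
H=np.array([fray(c,320,87,.04),fray(c,320,186,.04)])
P=np.array([fray(c,*p,.04) for p in[(289,33),(350,33),(350,236),(287,236)]])
print(H.mean(0),H,np.linalg.norm(H[0]-H[1]),np.degrees(np.arctan2(*(H[1]-H[0])[1::-1])))
print(P,P.mean(0),np.linalg.norm(P-np.roll(P,1,0),axis=1))
E
```

```text
[ 0.50078958 -0.24950686  0.04      ] [[ 0.46667326 -0.24120801  0.04      ]
 [ 0.5349059  -0.25780571  0.04      ]] 0.0702223355294622 -13.67175858032386
[[ 0.42370813 -0.25259314  0.04      ]
 [ 0.43359422 -0.21204584  0.04      ]
 [ 0.57843435 -0.24485741  0.04      ]
 [ 0.56708066 -0.29155216  0.04      ]] [ 0.50070434 -0.25026214  0.04      ] [0.14857149 0.04173509 0.14851015 0.04805523]
```

```bash
python3 -m handwheel '{"gripper":[-1,-1,-1,-1,-1],"slide":[[-2,0,25],[0,0,25],[0,0,14],[0,0,0],[0,0,0]],"yaw":[0,0,0,0,0]}' | head -4
for i in 1; do python3 -m handwheel '{"gripper":[-1,-1],"slide":[[0,0,2],[0,0,0]],"yaw":[0,0]}'|sed -n '2p;4p'; python3 -m handwheel '{"gripper":[-1,-1],"slide":[[0,0,1],[0,0,0]],"yaw":[0,0]}'|sed -n '2p;4p'; done
```

```text
time: 2.83
ee_pos: [0.5605, -0.2608, 0.057]
tcp_rot: [180.0, -0.0, 166.5]
wrist_force: [0.6, -0.2, 0.7]
ee_pos: [0.5614, -0.2615, 0.056]
wrist_force: [0.1, -0.2, -0.2]
ee_pos: [0.561, -0.2615, 0.054]
wrist_force: [-0.4, -0.1, -0.9]
```

```bash
python3 -m handwheel '{"gripper":[-1,-1,-1],"slide":[[0,0,5],[0,0,5],[0,0,0]],"yaw":[0,0,0]}'|sed -n '2p;4p'
for i in 1; do
python3 -m handwheel '{"gripper":[-1,-1],"slide":[[0,0,1.5],[0,0,0]],"yaw":[0,0]}'|sed -n '2p;4p'; python3 -m handwheel '{"gripper":[-1,-1],"slide":[[0,0,1.5],[0,0,0]],"yaw":[0,0]}'|sed -n '2p;4p'; done
```

```text
ee_pos: [0.5601, -0.2612, 0.0418]
wrist_force: [0.1, 0.1, -0.4]
ee_pos: [0.5604, -0.2613, 0.0412]
wrist_force: [0.3, -0.0, -0.0]
ee_pos: [0.5607, -0.2615, 0.0401]
wrist_force: [-0.5, -0.5, -0.1]
```

```bash
for i in 1; do
python3 -m handwheel '{"gripper":[-1,-1],"slide":[[0,0,1],[0,0,0]],"yaw":[0,0]}'|sed -n '2p;4p'; python3 -m handwheel '{"gripper":[-1,-1],"slide":[[0,0,1],[0,0,0]],"yaw":[0,0]}'|sed -n '2p;4p'; python3 -m handwheel '{"gripper":[-1,-1],"slide":[[0,0,1],[0,0,0]],"yaw":[0,0]}'|sed -n '2p;4p'; done
```

```text
ee_pos: [0.561, -0.2615, 0.0396]
wrist_force: [0.9, 0.4, 1.9]
ee_pos: [0.5615, -0.2617, 0.0389]
wrist_force: [2.7, -0.6, 5.2]
ee_pos: [0.562, -0.2618, 0.0383]
wrist_force: [5.6, -0.9, 6.5]
```

```bash
for i in 1; do
python3 -m handwheel '{"gripper":[-1,-1],"slide":[[0,0,1.5],[0,0,0]],"yaw":[0,0]}'|sed -n '2p;4p'; python3 -m handwheel '{"gripper":[-1,-1,-1],"slide":[[0,0,1],[0,0,0],[0,0,0]],"yaw":[0,0,0]}'|sed -n '2,4p'; done
```

```text
ee_pos: [0.5624, -0.2619, 0.0371]
wrist_force: [6.6, -2.4, 7.4]
ee_pos: [0.5626, -0.262, 0.0363]
tcp_rot: [-180.0, 0.3, 166.5]
wrist_force: [6.5, -1.1, 7.5]
```

```bash
for i in 1; do
python3 -m handwheel '{"gripper":[-1,-1],"slide":[[0,0,1.5],[0,0,0]],"yaw":[0,0]}'|sed -n '2p;4p'; python3 -m handwheel '{"gripper":[-1,-1,-1],"slide":[[0,0,1],[0,0,0],[0,0,0]],"yaw":[0,0,0]}'|sed -n '2p;4p'; done
python3 - <<'E'
from workcell import camera
import cv2
c=camera('wrist');cv2.imwrite('pics/w2.png',c['img'][:,:,::-1])
E
```

```text
ee_pos: [0.5629, -0.2621, 0.0358]
wrist_force: [5.9, -0.6, 11.4]
ee_pos: [0.563, -0.2622, 0.0356]
wrist_force: [4.0, 0.6, 18.3]
```

View pics/w2.png

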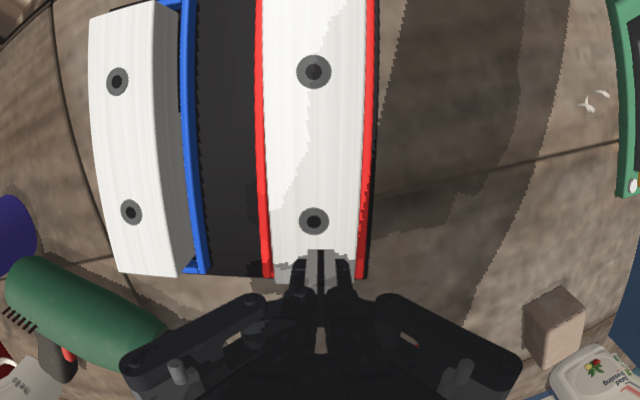

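The fingertips are centred on the bar's far (+x) end. That end gave about 4.5 mm at roughly 7 N and then went stiff, so it seems to dip. I'll press the other end to compare.

```bash
python3 -m handwheel '{"gripper":[-1,-1,-1,-1,-1,-1,-1,-1],"slide":[[0,0,-20],[20,0,-5],[41,0,0],[41,0,0],[20,0,0],[0,0,7],[0,0,5],[0,0,0]],"yaw":[0,0,0,0,0,0,0,0]}'|sed -n '2p;4p'
python3 -m handwheel '{"gripper":[-1,-1,-1],"slide":[[0,0,2],[0,0,0],[0,0,0]],"yaw":[0,0,0]}'|sed -n '2p;4p'
```

```text
ee_pos: [0.4418, -0.2328, 0.0439]
wrist_force: [-0.1, -0.1, 0.5]
ee_pos: [0.4425, -0.2329, 0.0429]
wrist_force: [0.3, 0.2, -0.1]
```

```bash
for i in 1; do
python3 -m handwheel '{"gripper":[-1,-1],"slide":[[2,0,1.5],[0,0,0]],"yaw":[0,0]}'|sed -n '2p;4p'; python3 -m handwheel '{"gripper":[-1,-1],"slide":[[0,0,1.5],[0,0,0]],"yaw":[0,0]}'|sed -n '2p;4p';python3 -m handwheel '{"gripper":[-1,-1],"slide":[[0,0,1],[0,0,0]],"yaw":[0,0]}'|sed -n '2p;4p';python3 -m handwheel '{"gripper":[-1,-1],"slide":[[0,0,1],[0,0,0]],"yaw":[0,0]}'|sed -n '2p;4p'; done
```

```text
ee_pos: [0.44, -0.2324, 0.0414]
wrist_force: [0.3, -1.0, 0.4]
ee_pos: [0.4401, -0.2325, 0.0401]
wrist_force: [0.4, 0.5, 0.9]
ee_pos: [0.4402, -0.2325, 0.0401]
wrist_force: [-3.0, 1.4, 7.7]
ee_pos: [0.4402, -0.2325, 0.04]
wrist_force: [-5.6, 3.4, 17.0]
```

The near end is rigid: 17 N with no give. So the cut-away end is the far (+x) end, and the bar keeps its orientation. Next I go above its middle with the gripper open and recheck its position.

```bash
python3 -m handwheel '{"gripper":[-1,-1,1,1,1,1,1,1],"slide":[[0,0,-25],[0,0,-35],[-31,0,0],[-31,0,0],[0,0,0],[0,0,0],[0,0,0],[0,0,0]],"yaw":[0,0,0,0,0,0,0,0]}'|sed -n '2p;4,5p'
python3 - <<'E'
from h import *
from workcell import camera
import cv2
go(0.500,-0.2495,0.013,166.3)
c=camera('wrist');np.savez('w3.npz',**c)
cv2.imwrite('pics/w3.png',c['img'][:,:,::-1])
E
```

```text
ee_pos: [0.4996, -0.2467, 0.0981]
wrist_force: [0.8, -0.4, 0.3]
opening: 0.0726
t 7.38 pos [ 0.4996 -0.2467  0.0981] rpy [180.   -0.  166.5] F [ 0.8 -0.4  0.3] open 0.0726 grip 0.0 j1,6 [-26.3 -12.8]
slide [-1.1 -2.6 85.1] len 85.2 yaw 0.003
```

View pics/w3.png

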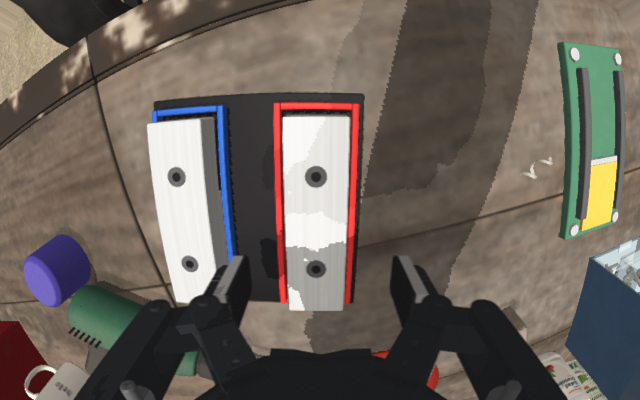

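Holes are at (316,177) and (316,269). The bar may have shifted a few mm towards its far end, so I'll measure it.

```bash
python3 - <<'E'
from h import *
c=np.load('w3.npz')
H=np.array([fray(c,316,177,.04),fray(c,316,269,.04)])
print(H.mean(0),np.linalg.norm(H[0]-H[1]),np.degrees(np.arctan2(*(H[1]-H[0])[1::-1])))
print(fray(c,282,116,.04),fray(c,351,116,.04),fray(c,316,116,.04))
m=H.mean(0);go(m[0],m[1],.013,166.3)
# jig from wrist: plate corners
for p in[(560,43),(620,48),(624,232),(566,238)]:print(fray(c,*p,.012))
for p in[(560,43),(620,48),(624,232),(566,238)]:pass
E
```

```text
[ 0.50109232 -0.24967461  0.04      ] 0.06988474196178736 -13.803647534818497
[ 0.4225288  -0.25299243  0.04      ] [ 0.43299615 -0.20991083  0.04      ] [ 0.42792045 -0.23179002  0.04      ]
t 7.43 pos [ 0.4997 -0.2468  0.0983] rpy [-180.    -0.   166.5] F [-0.8  0.3 -0.2] open 0.0787 grip 0.0 j1,6 [-26.3 -12.8]
slide [-2.1 -2.5 85.3] len 85.4 yaw 0.003
[0.39718589 0.00065752 0.012     ]
[0.40019165 0.10465807 0.012     ]
[0.61954417 0.11451474 0.012     ]
[ 0.5921629  -0.00288633  0.012     ]
```

```bash
python3 -m handwheel '{"gripper":[1,1,1,1,1],"slide":[[0,-2.5,30],[0,0,30],[0,0,20],[0,0,2],[0,0,0]],"yaw":[0,0,0,0,0]}'|sed -n '2,5p'
```

```text
ee_pos: [0.4986, -0.2489, 0.0157]
tcp_rot: [180.0, -0.1, 166.5]
wrist_force: [0.8, -0.5, 0.4]
opening: 0.0853
```

```bash
python3 -m handwheel '{"gripper":[-1,-1,-1,-1,-1,-1,-1,-1],"slide":[[0,0,0],[0,0,0],[0,0,0],[0,0,0],[0,0,0],[0,0,0],[0,0,0],[0,0,0]],"yaw":[0,0,0,0,0,0,0,0]}' 60
python3 -m handwheel '{"gripper":[-1,-1,-1,-1],"slide":[[0,0,-10],[0,0,-30],[0,0,-30],[0,0,0]],"yaw":[0,0,0,0]}'
python3 -c "
from h import *
go(0.49,0.047,0.09,177.1)"
```

```text
time: 8.52
ee_pos: [0.5006, -0.25, 0.018]
tcp_rot: [-179.9, 0.2, 166.5]
wrist_force: [-0.8, -0.4, 7.0]
opening: 0.0427
grasp_force: 62.8
time: 8.85
ee_pos: [0.5019, -0.2503, 0.0927]
tcp_rot: [-179.9, 0.4, 166.5]
wrist_force: [1.1, -0.2, -3.0]
opening: 0.0429
grasp_force: 62.8
t 8.85 pos [ 0.5019 -0.2503  0.0927] rpy [-179.9    0.4  166.5] F [ 1.1 -0.2 -3. ] open 0.0429 grip 62.81089782714844 j1,6 [-26.5 -13. ]
slide [ 81.  286.4   1.6] len 297.6 yaw -0.185
```

```bash
python3 -m handwheel '{"gripper":[-1,-1,-1,-1,-1,-1,-1,-1],"slide":[[10,35.8,0],[10,35.8,0],[10,35.8,0],[10,35.8,0],[10,35.8,0],[10,35.8,0],[10,35.8,0],[10,35.8,0]],"yaw":[0,0,0,0,0,0,0,0]}' |tail -1
python3 -m handwheel '{"gripper":[-1,-1,-1,-1],"slide":[[0,0,0],[0,0,0],[0,0,0],[0,0,0]],"yaw":[-0.093,-0.093,0,0]}' |tail -1
python3 - <<'E'
from h import *
from workcell import camera
import cv2
go(0.49,0.047,0.06,177.1)
c=camera('wrist');np.savez('w4.npz',**c)
cv2.imwrite('pics/w4.png',c['img'][:,:,::-1])
c=camera('top');np.savez('t4.npz',**c)
cv2.imwrite('pics/t4.png',cv2.resize(c['img'][190:290,210:340,::-1],(780,600),interpolation=cv2.INTER_CUBIC))
E
```

```text
grasp_force: 63.1
grasp_force: 63.5
t 9.85 pos [0.4886 0.0479 0.0861] rpy [-180.   -0.  177.] F [-0.4  1.  -4.6] open 0.0428 grip 63.50214600563049 j1,6 [5.6 8.6]
slide [-1.4 -0.8 26.1] len 26.1 yaw -0.002
```

View pics/w4.png

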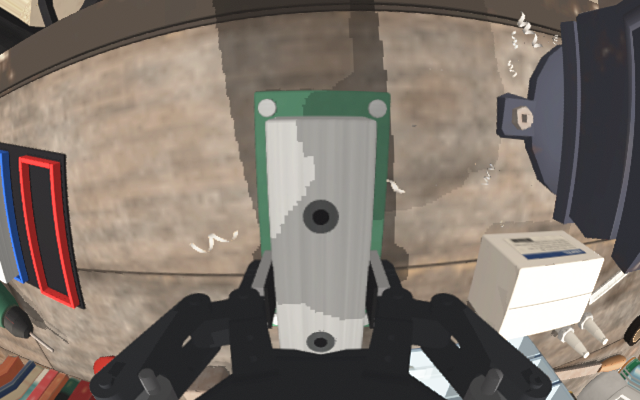

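The bar is held square over the jig, with holes at (321,217) and (320,342). The jig's near corners are at (255,93) and (390,95), and its screws at (266,107) and (377,107).

```bash
python3 - <<'E'
from h import *
c=np.load('w4.npz')
H=np.array([fray(c,321,217,.108),fray(c,320,342,.108)])
print('holes',H.mean(0),np.linalg.norm(H[0]-H[1]),np.degrees(np.arctan2(*(H[1]-H[0])[1::-1])))
a,b=fray(c,255,93,.012),fray(c,390,95,.012);m=(a+b)/2;d=b-a
yaw=np.arctan2(-d[0],d[1]);print('jig near edge',a,b,np.linalg.norm(d),np.degrees(yaw),'centre',m+.1*np.array([np.cos(yaw),np.sin(yaw),0]))
a,b=fray(c,266,107,.013),fray(c,377,107,.013);print('screws',a,b,(a+b)/2)
t=np.load('t4.npz')
# screws in top pic0: crop (48,298),(159,303),(66,44),(175,49)
S=np.array([ray(t,230+(x-1.5)/4,195+(y-1.5)/4,.013) for x,y in[(48,298),(159,303),(66,44),(175,49)]]);print(S,S.mean(0))
u=S[2]+S[3]-S[0]-S[1];print(np.degrees(np.arctan2(u[1],u[0])))
E
```

```text
holes [0.48925261 0.04839356 0.108     ] 0.07014376943597116 -3.366451093624143
jig near edge [0.39659442 0.00770877 0.012     ] [0.40277406 0.10149274 0.012     ] 0.09398734757042294 -3.769896237624112 centre [0.49946786 0.04802579 0.012     ]
screws [0.40724279 0.01498758 0.013     ] [0.41120187 0.09172716 0.013     ] [0.40922233 0.05335737 0.013     ]
[[0.41113495 0.09183743 0.013     ]
 [0.40680585 0.01552291 0.013     ]
 [0.58769327 0.08229174 0.013     ]
 [0.58324904 0.00548729 0.013     ]] [0.49722078 0.04878484 0.013     ]
-3.174995109598115
```

View pics/t4.png

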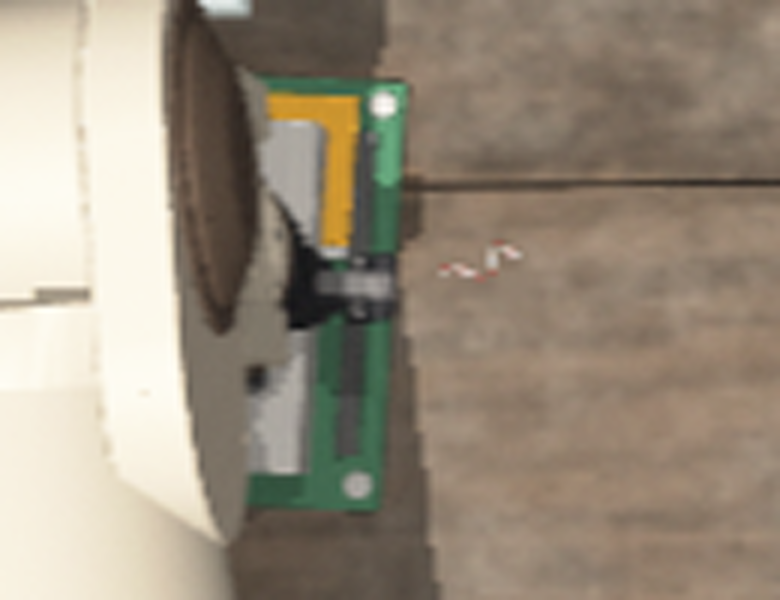

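The top view shows the bar hanging over the jig between the rails, about 8 mm short of the seat. I'll lower it.

```bash
python3 -m handwheel '{"gripper":[-1,-1,-1,-1,-1],"slide":[[0,0,25],[0,0,20],[0,0,8],[0,0,0],[0,0,0]],"yaw":[0,0,0,0,0]}'|sed -n '2,4p'
python3 -m handwheel '{"gripper":[-1,-1,-1],"slide":[[0,0,2],[0,0,0],[0,0,0]],"yaw":[0,0,0]}'|sed -n '2,4p'
```

```text
ee_pos: [0.4888, 0.0475, 0.0335]
tcp_rot: [-180.0, -0.0, 177.1]
wrist_force: [-0.1, 0.4, -3.4]
ee_pos: [0.4894, 0.0478, 0.0321]
tcp_rot: [180.0, 0.1, 177.1]
wrist_force: [-0.5, -0.4, -4.0]
```

```bash
for i in 1; do python3 -m handwheel '{"gripper":[-1,-1,-1],"slide":[[0,0,3],[0,0,0],[0,0,0]],"yaw":[0,0,0]}'|sed -n '2,4p'
python3 -m handwheel '{"gripper":[-1,-1,-1],"slide":[[0,0,1.5],[0,0,0],[0,0,0]],"yaw":[0,0,0]}'|sed -n '2,4p'
python3 -m handwheel '{"gripper":[-1,-1,-1],"slide":[[0,0,1],[0,0,0],[0,0,0]],"yaw":[0,0,0]}'|sed -n '2,4p'; done
```

```text
ee_pos: [0.4888, 0.0478, 0.0282]
tcp_rot: [-180.0, -0.0, 177.1]
wrist_force: [0.3, 0.8, -4.6]
ee_pos: [0.4888, 0.0478, 0.0266]
tcp_rot: [-180.0, -0.0, 177.1]
wrist_force: [0.1, 0.5, -3.8]
ee_pos: [0.489, 0.0478, 0.026]
tcp_rot: [180.0, 0.0, 177.1]
wrist_force: [-2.2, 0.2, 0.6]
```

It touched down flat at the predicted height. Now I tug it towards the ledge.

```bash
python3 -m handwheel '{"gripper":[-1,-1,-1,-1],"slide":[[-2,0,0],[-2,0,0],[-1,0,0],[0,0,0]],"yaw":[0,0,0,0]}'|sed -n '2,4p'
python3 -m handwheel '{"gripper":[-1,-1,-1],"slide":[[-1.5,0,0],[0,0,0],[0,0,0]],"yaw":[0,0,0]}'|sed -n '2,4p'
```

```text
ee_pos: [0.4944, 0.0476, 0.026]
tcp_rot: [180.0, 0.0, 177.1]
wrist_force: [-2.1, 1.1, 3.1]
ee_pos: [0.4957, 0.0475, 0.026]
tcp_rot: [180.0, 0.0, 177.1]
wrist_force: [-1.8, 1.1, 4.8]
```

```bash
python3 -m handwheel '{"gripper":[-1,-1,-1],"slide":[[-1,0,0],[0,0,0],[0,0,0]],"yaw":[0,0,0]}'|sed -n '2,4p'
python3 -m handwheel '{"gripper":[-1,-1,-1],"slide":[[-1,0,0],[0,0,0],[0,0,0]],"yaw":[0,0,0]}'|sed -n '2,4p'
```

```text
ee_pos: [0.4965, 0.0475, 0.026]
tcp_rot: [180.0, 0.0, 177.1]
wrist_force: [-3.3, 0.1, 5.6]
ee_pos: [0.4973, 0.0474, 0.026]
tcp_rot: [180.0, -0.0, 177.1]
wrist_force: [-5.1, -0.2, 6.6]
```

```bash
python3 -m handwheel '{"gripper":[-1,-1,-1],"slide":[[-1,0,0],[0,0,0],[0,0,0]],"yaw":[0,0,0]}'|sed -n '2,4p'
python3 -m handwheel '{"gripper":[-1,-1,-1],"slide":[[-1,0,0],[0,0,0],[0,0,0]],"yaw":[0,0,0]}'|sed -n '2,4p'
```

```text
ee_pos: [0.4974, 0.0474, 0.026]
tcp_rot: [180.0, -0.1, 177.1]
wrist_force: [-9.3, 0.8, 10.1]
ee_pos: [0.4975, 0.0474, 0.0261]
tcp_rot: [180.0, -0.2, 177.1]
wrist_force: [-14.5, 1.6, 15.2]
```

```bash
python3 -m handwheel '{"gripper":[-1,-1,-1,-1,-1,-1],"slide":[[-0.3,0,-0.7],[0,0,0],[0,0,0],[0,0,0],[0,0,0],[0,0,0]],"yaw":[0,0,0,0,0,0]}'|sed -n '2,4p'
```

```text
ee_pos: [0.4975, 0.0474, 0.0261]
tcp_rot: [180.0, -0.2, 177.1]
wrist_force: [-12.8, 1.7, 9.6]
```

```bash
python3 -m handwheel '{"gripper":[-1,-1,-1,-1,-1,-1],"slide":[[-0.5,0,0],[0,0,0],[0,0,0],[0,0,0],[0,0,0],[0,0,0]],"yaw":[0,0,0,0,0,0]}'|sed -n '2,4p'
```

```text
ee_pos: [0.4975, 0.0474, 0.0261]
tcp_rot: [180.0, -0.3, 177.2]
wrist_force: [-15.5, 1.7, 11.4]
```

The shoulder bears on the strip at 15.5 N. Now I let go, rise, and look.

```bash
python3 -m handwheel '{"gripper":[1,1,1,1,1,1,1,1],"slide":[[0,0,0],[0,0,0],[0,0,0],[0,0,0],[0,0,0],[0,0,0],[0,0,0],[0,0,0]],"yaw":[0,0,0,0,0,0,0,0]}'|sed -n '2,6p'
python3 -m handwheel '{"gripper":[1,1,1,1,1,1,1,1],"slide":[[0,0,-15],[0,0,-30],[0,0,-35],[30,0,-25],[40,0,0],[40,0,0],[0,0,0],[0,0,0]],"yaw":[0,0,0,0,0,0,0,0]}'|sed -n '1,6p'
python3 - <<'E'
from h import *
from workcell import camera
import cv2
c=camera('wrist');np.savez('w5.npz',**c)
cv2.imwrite('pics/w5.png',c['img'][:,:,::-1])
E
```

```text
ee_pos: [0.5002, 0.0472, 0.0264]
tcp_rot: [-180.0, 0.0, 177.1]
wrist_force: [-0.2, -0.1, -0.7]
opening: 0.0852
grasp_force: 0.0
time: 15.28
ee_pos: [0.3894, 0.0528, 0.1322]
tcp_rot: [180.0, 0.1, 177.2]
wrist_force: [-0.1, 0.1, -0.8]
opening: 0.0858
grasp_force: 0.0
```

View pics/w5.png

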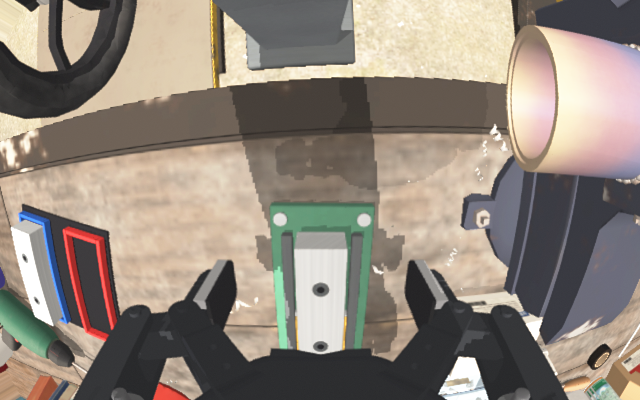

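The bar lies straight between the rails with holes at (320,289) and (320,346). The spare is still in the blue pocket. A final numeric check before handing in.

```bash
python3 - <<'E'
from h import *
c=np.load('w5.npz')
H=np.array([fray(c,320,289,.048),fray(c,320,346,.048)])
print(H.mean(0),np.linalg.norm(H[0]-H[1]),np.degrees(np.arctan2(*(H[1]-H[0])[1::-1])))
from workcell import sensors,ticket
print(sensors.get_obs()['time'],ticket.job_done())
E
```

```text
[0.49768877 0.04769996 0.048     ] 0.07043815263756574 -2.854279446013693
the job is handed in; nothing more can be done
15.3333 None
```

The red-pocket bar now lies flat between the jig's rails, with its cut-away end (the far, +x one, which dipped when pressed) over the yellow ledge and its shoulder tugged against the steel strip at about 15 N. I let go and handed the job in at 15.3 s, with the last check putting the bar's middle within about 1 mm of my measured seat.

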